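Clear and close the denture flask

TASK

Clear the lower half of the denture flask by hanging the small steel strainer basket that stands on it by its bail on the hook of the drip stand, and let go of it there. Then fit the loose upper half of the flask over the two dowels of the lower half and press it down against the sprung lifter until the two faces meet. Finish while still holding it pressed shut, and leave the other things on the bench where they are.

Things in the scene. Friction and masses are not known exactly. Their poses are not given: they have to be found in the camera images.
- flask_lower: Lower flask half, fixed: steel flange 90 x 136 mm under an aluminium block 64 (x) x 110 (y) mm, its flat top face 34 mm above the bench. Two steel dowels, 10 mm in diameter, stand on that face at x = 0, y = +42 and -42 mm: straight for 18 mm, then tapering to a 4 mm wide tip 26 mm above the face. Origin: centre of the underside, on the bench; z up, y along the line of the dowels.
- lifter (a joint): Sprung red disc, 44 mm across, in the middle of the lower half's face. 0 m: up, its top 8 mm above the face; grows as it is pressed; 0.008 m: level with the face. The spring pushes up with 9 N at the top, 13 N when level: more than the upper half's weight, so an upper half that is let go rides about 8 mm above the face. Dowels off-centre in their holes drag and add some newtons.
- flask_upper: Loose upper flask half, about 0.4 kg: aluminium plate 64 (x) x 110 (y) x 22 mm, two through holes of 14 mm at x = 0, y = +42 and -42 mm, and mid-top a blue grip rib 20 (x) x 44 (y) mm, from 22 to 56 mm above the underside. Origin: centre of the underside; z up. Lies flat on the bench, right way up; fits either way round. Shut: origin 34 mm above the lower half's origin.
- basket: Steel strainer basket, about 0.14 kg, standing on the red disc: round cup 60 mm across, 40 mm high; rigid bail of 6 mm bar in its y-z plane: uprights at y = +29 and -29 mm up to 66 mm, then sloping in to a level top between y = -12 and +12 mm, 92 mm up. On it an orange grip tab 22 (x) x 10 (y) mm, 95 to 131 mm up. Origin: centre of the underside; z up. Half a turn changes nothing.
- basket_bail (a point): Underside of the level top of the basket's bail, in its middle: 89 mm above the basket's origin.
- stand: Drip stand, fixed: white foot 100 mm across, post 14 mm thick, 190 mm high, and a black hook of 8 mm round bar. It leaves the post along the stand's own -x, bar centre 170 mm up, level to x = -78 mm, then turns up to a tip at x = -86 mm that reaches 188 mm high. Origin: centre of the underside, on the bench; z up. A bail hung on the level part has its underside 174 mm up.
- cast: Bystander: yellow dental cast with white teeth, 56 x 62 x 28 mm, origin at the centre of its underside.
- amber: Bystander: amber bottle, 40 mm across, 100 mm high, origin at the centre of its underside.
- jar: Bystander: white jar, green cap, 52 mm across, 50 mm high, origin at the centre of its underside.
- thermos: Bystander: black drinking flask, 68 mm across, 190 mm high, origin at the centre of its underside.
- brush: Bystander: brush lying on the bench, 160 mm long along its x.
- spatula: Bystander: spatula lying on the bench, 170 mm long along its x.

How it is judged:
By the outcome, as a careful person would: the job done as asked, in the order asked, and still so for the second after the job is handed in, while the arm keeps its last pose, push and grip.
It also fails if it takes over 67 s, if anything falls off the work surface, if the arm or the gripper's body presses on something with over 40 N, if the wrist force passes 120 N, or if a joint passes its speed limit or range.

ROBOT

A 6-joint arm with a two-finger parallel gripper is mounted at the origin on the work surface. World frame = base frame: x ahead of the robot, y to its left, z up, the work surface at z = 0. Lengths are in m, angles in rad, forces in N, time in s.
With the tool pointing down it reaches from about 0.35 to 0.775 m from the base axis. Payload 7.3 kg.
Tool frame: the origin (TCP) lies midway between the tips of the shut fingers; the grasp point (between the pads) lies 19 mm behind it; z points along the fingers, y is the line along which they close (so a half turn about z gives the same grasp; the last joint's range is limited). The gripper opens to 92 mm and grips with 3 to 60 N. Pads are 19 mm wide; open, the fingers measure 130 mm over their backs; the gripper's body (75 mm by 190 mm) begins 47 mm behind the grasp point.
Start: joints at [-1.294, 0.342, 1.524, -0, 1.275, -0.146], TCP at [0.215, -0.479, 0.227] pointing down, gripper open.
Joint ranges: [-2.53, 2.53], [-0.77, 2.02], [0.04, 2.7], [-1, 4.14], [0.28, 2.66], [-3.11, 3.11]. Speed limits (rad/s): [2.57, 2.57, 3.14, 3.14, 3.14, 3.14].

INTERFACE

Orientations are given as [roll, pitch, yaw] about the fixed x, y, z axes, in that order (R = Rz(yaw) Ry(pitch) Rx(roll)).
In Python, from cell import robot, read_camera, camera_params, nets gives the robot as it stands. The module is installed in compiled form; this text tells all that it offers.
- The arm moves only by the tool step_arm, never from a script. Its argument "steps" is a list of rows, each an object of numbers: "x", "y", "z": the shift along the tool's x, y, z as a fraction of full scale; "rx", "ry", "rz": the turn, a rotation vector about the tool's x, y, z as a fraction of full scale; "claw": the opening, from -1 (shut) to 1 (fully open). In form: [{"x": .., "y": .., "z": .., "rx": .., "ry": .., "rz": .., "claw": ..}, ...]. A call has 1 to 12 rows; each row is the pose to reach, as a shift and turn from the pose commanded when the call began, along the tool's axes at that moment; what a row does not reach only later rows make up. Full scale, the value 1, is 750 mm for a shift and pi/4 rad for a turn. A row lasts 1/12 s, in which the tool goes at most 41.7 mm and 7.16 degrees, less where a joint would pass 70% of its speed; a pose out of reach is approached as far as the arm can. A call with a number of a shift or a turn outside -1 to 1 is refused whole. A call with a gripper value outside its range is refused whole. The fingers move at their own pace and stop on an object; "squeeze" is the grip in N (left out, the last holds). Time passes only in rows, so rows that repeat a pose let the fingers close. It gives the time, the measured TCP pose, the force, the opening and the grip force at its end, in the units of the state.
- robot.observe(): the state, without advancing time (a new reading comes with each control period).
- read_camera(name): name is "scene" or "top"; returns (picture, depth): 384x512x3 uint8, blue, green, red; 384x512 float32, m along the optical axis (not along the pixel's ray), 0 where there is no reading.
- camera_params(name): a dict with "fx", "fy", "cx", "cy" (pixels), "R" (3x3) and "t" (3): a world point X has camera coordinates R X + t. Camera axes: x right, y down, z forward; pixel columns grow to the right and rows downward; lengths in m; the calibration is good to about 2 mm. A picture is of the moment at which its call begins. camera_params takes no time and is no camera call.
- robot.hand_in(): hands the job in; it is judged then, once.
Trained networks look in the newest picture that a camera, given by its name, has taken for a name from the list of things; names that differ only in an ending like _2 or _b are one class to them, and where a whole thing is asked for, a point or a joint stands for the part that bears it (a point fixed in the world has none). Each returns a list of dicts, best first, with "conf" (0 to 1); they miss things now and then, are a little off and sometimes report something else, mostly with a low value. They report only what shows in the picture. A call takes as long as a camera call.
- nets.masks_of(camera, query): "region" (384x512 bool, what is visible of it) and "box" ([left, top, right, bottom] in pixels, round what is visible of it).
- nets.landmark_of(camera, query): "pixel" ([row, column] in pixels: a listed point, or the origin of a listed thing).
The state is a dict: "time": time; "qpos": joint angles; "qvel": joint speeds; "joint_efforts": joint torques, N m; "tool_pos": TCP position; "tool_rot": TCP orientation; "contact_force": force on the tool from outside, world axes, zero at the start; "torque": the same for the moment, N m; "opening": finger opening in m; "grip_force": force on a finger pad.
Only numpy, scipy, OpenCV 4.12 (cv2) and the standard library are available. Lean on these libraries where they do the work, as an engineer would, in place of code of your own. Each camera call takes 0.05 s, during which the arm holds its last target. There are 200 camera calls.

## Working session

There is one attempt and no reset: what is moved stays moved. The work goes in short steps, Python scripts to look and compute and a tool call to move; the robot and the scene stay as the last step left them, time stands still between calls to the robot, and variables do not carry over. Pictures are saved under pics/ and viewed, at most 10 in all, crops included, and the job is handed in when it is done.

Besides the shell and the picture viewer there is one more tool, called as name(argument=value, ...) on one line, values as JSON. step_arm: Moves the arm, as the interface text tells. Its arguments: {"type":"object","properties":{"steps":{"type":"array","items":{"type":"object","properties":{"x":{"type":"number","minimum":-1,"maximum":1},"y":{"type":"number","minimum":-1,"maximum":1},"z":{"type":"number","minimum":-1,"maximum":1},"rx":{"type":"number","minimum":-1,"maximum":1},"ry":{"type":"number","minimum":-1,"maximum":1},"rz":{"type":"number","minimum":-1,"maximum":1},"claw":{"type":"number"}}}},"squeeze":{"type":"number"}},"required":["steps"]}

```bash
mkdir -p pics
cat > h.py <<'E'
from cell import robot, read_camera, camera_params, nets
import numpy as np, cv2
def cloud(name):
    im,d=read_camera(name); p=camera_params(name)
    v,u=np.mgrid[0:384,0:512]
    c=np.stack([(u-p['cx'])/p['fx']*d,(v-p['cy'])/p['fy']*d,d],-1)
    X=(c-np.array(p['t']))@np.array(p['R'])
    X[d==0]=np.nan
    return im,X
def pr(*a):
    print(*[np.round(x,4) if not isinstance(x,str) else x for x in a])
E
python3 - <<'E'
from h import *
for n in ['scene','top']:
    im,X=cloud(n); cv2.imwrite(f'pics/{n}0.png',im); np.save(n+'0.npy',X)
    p=camera_params(n); pr(n,-np.array(p['R']).T@p['t'], p['fx'])
    for q in ['flask_lower','flask_upper','basket','stand']:
        for r in nets.masks_of(n,q)[:2]:
            P=X[r['region']]; P=P[~np.isnan(P[:,0])]
            pr(q,r['conf'],r['box'],np.median(P,0),P.min(0),P.max(0))
pr(robot.observe()['time'],robot.observe()['tool_pos'],robot.observe()['tool_rot'])
E
```

```text
scene [1.3952 0.1734 0.9442] 477.4646
flask_lower 0.92 [248.  191.  299.8 224.9] [0.5329 0.0613 0.0201] [ 0.4403 -0.0152 -0.0051] [0.5546 0.128  0.0687]
flask_lower 0.57 [133.1 165.  177.3 198.2] [ 0.4903 -0.2744  0.0209] [ 0.4076 -0.3545 -0.0043] [ 0.5295 -0.2206  0.0611]
flask_upper 0.94 [131.3 163.9 176.3 198.7] [ 0.4908 -0.2736  0.0211] [ 0.4385 -0.3503 -0.0022] [ 0.5295 -0.2228  0.0611]
basket 0.75 [262.9 160.9 283.9 206.4] [0.5053 0.0592 0.0679] [ 0.3937  0.0296 -0.003 ] [0.5381 0.0884 0.1735]
stand 0.66 [355.7 182.  400.2 276. ] [0.6221 0.3333 0.0119] [ 0.3344  0.284  -0.0033] [0.668  0.397  0.1911]
top [0.3471 0.0175 1.1275] 422.3928
flask_lower 0.6 [209.7 198.6 259.5 241.1] [0.4916 0.0446 0.0159] [ 0.4573 -0.0137 -0.0016] [0.5495 0.1242 0.1118]
flask_upper 0.78 [340.9 197.9 386.1 236.5] [ 0.4748 -0.2784  0.0217] [ 0.4289 -0.3455 -0.0062] [ 0.5278 -0.2223  0.0604]
basket 0.61 [221.9 206.8 245.6 230.9] [0.5008 0.0556 0.06  ] [0.4713 0.0252 0.0065] [0.5463 0.0915 0.1769]
stand 0.69 [101.1 174.4 148.3 212.9] [0.6105 0.3297 0.0129] [0.532  0.2823 0.0014] [0.6647 0.38   0.1931]
stand 0.45 [126.7 138.5 184.5 161. ] [0.7299 0.2814 0.0039] [ 0.701   0.1689 -0.0047] [0.7676 0.341  0.0242]
0.5 [ 0.2154 -0.4788  0.2267] [ 3.1416 -0.      0.4228]
```

Run:
```python
import cv2
a=cv2.imread('pics/scene0.png')[100:300,100:420]; b=cv2.imread('pics/top0.png')[120:270,90:410]
cv2.imwrite('pics/s1.png',cv2.resize(a,None,fx=2.5,fy=2.5,interpolation=2)); cv2.imwrite('pics/t1.png',cv2.resize(b,None,fx=2.5,fy=2.5,interpolation=2))
```

```text
(no output)
```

View pics/s1.png

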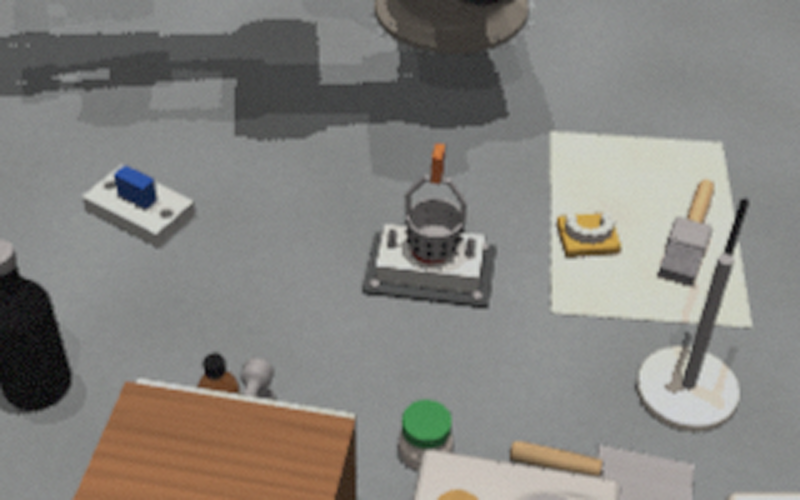

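View pics/t1.png

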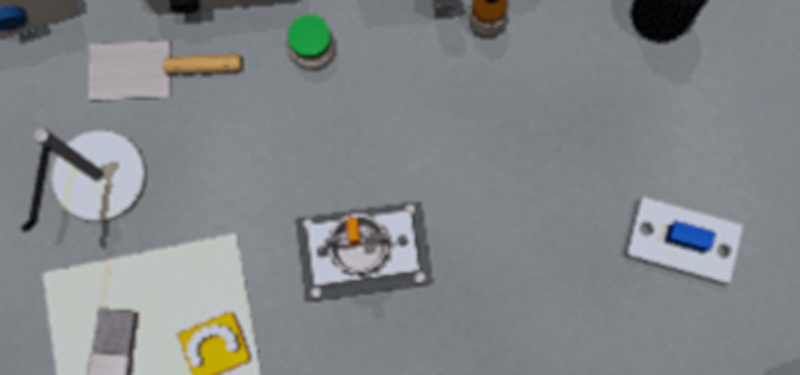

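The scene view shows the basket on the lower flask (crop 435,215), the upper half at left (crop 137,200) and the stand at right (crop 690,385). The top view shows the hook running from the post top (40,135) down to the tip (28,225), roughly along world -x. Next I'll fit the poses from the depth data.

Run:
```python
from h import *
C={}
for n in ['scene','top']:
    X=np.load(n+'0.npy'); im=cv2.imread(f'pics/{n}0.png').astype(int)
    P=X.reshape(-1,3); c=im.reshape(-1,3); k=~np.isnan(P[:,0]); P=P[k];c=c[k]
    C[n]=P
    def near(x,y,r,z0,z1): 
        return (np.hypot(P[:,0]-x,P[:,1]-y)<r)&(P[:,2]>z0)&(P[:,2]<z1)
    def rect(m,lab):
        r=cv2.minAreaRect(P[m][:,:2].astype(np.float32)*1000); pr(n,lab,str(m.sum()),np.array(r[0]),np.array(r[1]),r[2])
    rect(near(.48,-.284,.09,.017,.027),'upper plate')
    b=(c[:,0]>c[:,2]+40)
    rect(near(.48,-.284,.05,.045,.065)&b,'rib top')
    rect(near(.5,.056,.1,.030,.037),'lower top')
    rect(near(.5,.056,.1,.006,.037),'lower all')
    o=(c[:,2]>c[:,0]+60)
    rect(near(.5,.056,.06,.13,.18)&o,'tab')
    m=near(.5,.056,.05,.085,.13)&~o; rect(m,'bail'); 
    rect(near(.5,.056,.05,.072,.087),'rim'); 
    m=near(.62,.333,.07,.005,.018)&(c.min(1)>110); rect(m,'foot')
    m=near(.6,.333,.14,.145,.2); Q=P[m]; pr(n,'hook',Q[np.argsort(Q[:,0])][::max(1,len(Q)//22)])
    m=near(.62,.333,.05,.03,.14); Q=P[m]; pr('post',np.median(Q,0),Q.min(0),Q.max(0))
    h=near(.48,-.284,.09,-.004,.012); 
for n in ['scene','top']:
    for q in ['flask_lower','flask_upper','basket','basket_bail','stand']:
        for r in nets.landmark_of(n,q)[:1]: 
            p=camera_params(n);R=np.array(p['R']);t=np.array(p['t'])
            z={'flask_lower':0,'flask_upper':0,'basket':.042,'basket_bail':.131,'stand':0}[q]
            v,u=r['pixel']; d=R.T@[(u-p['cx'])/p['fx'],(v-p['cy'])/p['fy'],1]; o=-R.T@t
            pr(n,q,r['conf'],o+d*(z-o[2])/d[2])
```

```text
scene upper plate 447 [ 479.3898 -282.1017] [117.2941  67.8317] 67.6294
scene rib top 108 [ 479.6354 -282.753 ] [47.7509 22.989 ] 65.5919
scene lower top 422 [506.1822  56.6709] [ 68.5928 109.7135] 1.1148
scene lower all 954 [508.3188  56.5109] [ 90.8494 135.7781] 1.3111
scene tab 52 [505.7411  58.6944] [21.6567  8.6162] 1.2257
scene bail 72 [504.3893  58.7464] [63.8254  9.5439] 86.9081
scene rim 155 [503.9008  57.945 ] [59.252  58.4041] 34.4985
scene foot 900 [616.957  333.5556] [97.8628 98.6056] 30.6774
scene hook [[0.532  0.3506 0.1855]
 [0.536  0.3482 0.1856]
 [0.5382 0.3482 0.1748]
 [0.5414 0.3504 0.1749]
 [0.5501 0.3462 0.1726]
 [0.556  0.3441 0.1714]
 [0.5641 0.3488 0.1704]
 [0.5715 0.3435 0.1733]
 [0.5777 0.3464 0.1702]
 [0.5852 0.3433 0.1738]
 [0.5926 0.3387 0.1738]
 [0.6146 0.3355 0.1888]
 [0.6169 0.327  0.1767]
 [0.6188 0.34   0.1452]
 [0.6198 0.3267 0.1892]
 [0.6204 0.3385 0.1632]
 [0.6209 0.3325 0.1492]
 [0.6216 0.3389 0.1612]
 [0.622  0.3274 0.1526]
 [0.6225 0.3288 0.1892]
 [0.623  0.334  0.1747]
 [0.6235 0.3293 0.1871]
 [0.6242 0.3318 0.1852]
 [0.6248 0.3321 0.173 ]
 [
[... 923 characters left out ...]
0.3345 0.1731]
 [0.6084 0.33   0.172 ]
 [0.61   0.3341 0.187 ]
 [0.6113 0.3283 0.1488]
 [0.612  0.3273 0.166 ]
 [0.6139 0.3349 0.1908]
 [0.6157 0.3254 0.1497]
 [0.6173 0.326  0.1829]
 [0.619  0.3312 0.1877]
 [0.6216 0.3276 0.1566]]
post [0.6123 0.3276 0.0895] [0.6091 0.3245 0.0306] [0.6225 0.3361 0.1377]
scene flask_lower 0.84 [0.5108 0.0612 0.    ]
scene flask_upper 0.78 [ 0.481  -0.2889  0.    ]
scene basket 0.74 [0.4975 0.0577 0.042 ]
scene basket_bail 0.55 [0.4869 0.0554 0.131 ]
scene stand 0.61 [0.6136 0.3318 0.    ]
top flask_lower 0.73 [0.5046 0.0437 0.    ]
top flask_upper 0.71 [ 0.477  -0.2848  0.    ]
top basket_bail 0.93 [0.4957 0.0593 0.131 ]
top stand 0.73 [0.6133 0.3345 0.    ]
```

```bash
cat >> h.py <<'E'
def plan(*wps):
    s=robot.observe(); R=cv2.Rodrigues(np.zeros(3))[0]
    from scipy.spatial.transform import Rotation as Ro
    r=Ro.from_euler('xyz',s['tool_rot']); p=np.array(s['tool_pos'])
    pr('t',s['time'],'pos',p,'rot',s['tool_rot'],'F',s['contact_force'],'open',s['opening'],s['grip_force'])
    for x,y,z,psi in wps:
        d=r.inv().apply(np.array([x,y,z])-p)/.75
        w=(r.inv()*Ro.from_euler('xyz',[np.pi,0,psi])).as_rotvec()/(np.pi/4)
        pr('shift',d,'rot',w,'rows',max(np.linalg.norm(d)*.75/.0417,np.linalg.norm(w)*45/7.16))
E
python3 - <<'E'
from h import *
plan((.5037,.058,.245,0),(.5037,.058,.141,0))
for n in ['scene','top']:
    X=np.load(n+'0.npy');P=X.reshape(-1,3);P=P[~np.isnan(P[:,0])]
    m=(P[:,0]>.5)&(P[:,0]<.62)&(P[:,1]>.325)&(P[:,1]<.37)&(P[:,2]>.16)&(P[:,2]<.2)&(P[:,0]<.605)
    Q=P[m]; f=np.polyfit(Q[:,0],Q[:,1],1); pr(n,np.degrees(np.arctan(f[0])),np.polyval(f,.57),Q[:,0].min(),len(Q))
    nets_=read_camera(n)
    for q in ['thermos','amber']:
        for r in nets.landmark_of(n,q)[:1]: 
            p=camera_params(n);R=np.array(p['R']);t=np.array(p['t'])
            v,u=r['pixel']; d=R.T@[(u-p['cx'])/p['fx'],(v-p['cy'])/p['fy'],1]; o=-R.T@t
            pr(n,q,r['conf'],o+d*(0-o[2])/d[2])
E
```

```text
t 1.0 pos [ 0.2155 -0.4788  0.2267] rot [3.1415 0.     0.4228] F [-0.801  -0.1224  0.1378] open 0.0916 0.0
shift [ 0.6441 -0.4949 -0.0244] rot [ 1.000e-04 -0.000e+00  5.384e-01] rows 14.6171
shift [ 0.6441 -0.495   0.1143] rot [ 1.000e-04 -0.000e+00  5.384e-01] rows 14.7545
scene -12.2977 0.3441 0.532 82
scene thermos 0.67 [ 0.7337 -0.2959  0.    ]
top -12.0938 0.3415 0.5297 121
top thermos 0.88 [ 0.7379 -0.299   0.    ]
top amber 0.52 [ 0.747  -0.1035  0.    ]
```

step_arm(steps=[{"x":0.3,"y":-0.23,"z":-0.04,"rz":0.27,"claw":1},{"x":0.3,"y":-0.23,"z":-0.04,"rz":0.27,"claw":1},{"x":0.3,"y":-0.23,"z":-0.04,"rz":0.27,"claw":1},{"x":0.3,"y":-0.23,"z":-0.04,"rz":0.27,"claw":1},{"x":0.3,"y":-0.23,"z":-0.04,"rz":0.27,"claw":1},{"x":0.3,"y":-0.23,"z":-0.04,"rz":0.27,"claw":1},{"x":0.3,"y":-0.23,"z":-0.04,"rz":0.27,"claw":1},{"x":0.3,"y":-0.23,"z":-0.04,"rz":0.27,"claw":1},{"x":0.3,"y":-0.23,"z":-0.04,"rz":0.27,"claw":1},{"x":0.3,"y":-0.23,"z":-0.04,"rz":0.27,"claw":1}])

```text
$.steps[0]: bad value
```

```bash
python3 -c "
from h import *
plan((.5037,.058,.245,0))"
```

```text
t 1.3 pos [ 0.2154 -0.4788  0.2267] rot [3.1415 0.     0.4228] F [-0.8207  0.1667 -0.0611] open 0.0915 0.0
shift [ 0.6442 -0.495  -0.0244] rot [1.000e-04 0.000e+00 5.383e-01] rows 14.6178
```

step_arm(steps=[{"x":0.05,"y":-0.038,"z":-0.02,"rx":0,"ry":0,"rz":0.05,"claw":1}])

```text
time: 1.38
tool_pos: [0.2321, -0.4468, 0.237]
tool_rot: [-3.14, 0.002, 0.379]
contact_force: [1.7, 0.1, 0.7]
opening: 0.0916
grip_force: 0.0
```

```bash
python3 -c "
from h import *
plan((.5037,.058,.245,0))"
```

```text
t 1.3833 pos [ 0.2321 -0.4468  0.237 ] rot [-3.1396e+00  1.7000e-03  3.7930e-01] F [1.6666 0.0738 0.654 ] open 0.0916 0.0
shift [ 0.5856 -0.4912 -0.0107] rot [-0.0021  0.0027  0.483 ] rows 13.7481
```

step_arm(steps=[{"x":0.05,"y":-0.042,"z":-0.01,"rx":0,"ry":0,"rz":0.05,"claw":1},{"x":0.1,"y":-0.084,"z":-0.01,"rx":0,"ry":0,"rz":0.1,"claw":1},{"x":0.14,"y":-0.12,"z":-0.01,"rx":0,"ry":0,"rz":0.14,"claw":1},{"x":0.18,"y":-0.15,"z":-0.01,"rx":0,"ry":0,"rz":0.18,"claw":1},{"x":0.22,"y":-0.185,"z":-0.01,"rx":0,"ry":0,"rz":0.22,"claw":1},{"x":0.26,"y":-0.22,"z":-0.01,"rx":0,"ry":0,"rz":0.26,"claw":1},{"x":0.3,"y":-0.25,"z":-0.01,"rx":0,"ry":0,"rz":0.3,"claw":1},{"x":0.34,"y":-0.285,"z":-0.01,"rx":0,"ry":0,"rz":0.34,"claw":1},{"x":0.38,"y":-0.32,"z":-0.01,"rx":0,"ry":0,"rz":0.38,"claw":1},{"x":0.42,"y":-0.35,"z":-0.01,"rx":0,"ry":0,"rz":0.42,"claw":1},{"x":0.45,"y":-0.38,"z":-0.01,"rx":0,"ry":0,"rz":0.45,"claw":1},{"x":0.48,"y":-0.4,"z":-0.01,"rx":0,"ry":0,"rz":0.48,"claw":1}])

```text
time: 2.38
tool_pos: [0.4562, -0.0284, 0.247]
tool_rot: [-3.141, -0.0, 0.007]
contact_force: [-0.1, -0.8, 0.3]
opening: 0.0919
grip_force: 0.0
```

```bash
python3 -c "
from h import *
plan((.5037,.058,.245,0),(.5037,.058,.141,0))"
```

```text
t 2.3833 pos [ 0.4562 -0.0284  0.247 ] rot [-3.1413e+00 -1.0000e-04  7.1000e-03] F [-0.1029 -0.7532  0.3165] open 0.0919 0.0
shift [ 0.0641 -0.1147  0.0027] rot [-0.0003 -0.0001  0.009 ] rows 2.3638
shift [ 0.0641 -0.1146  0.1414] rot [-0.0003 -0.0001  0.009 ] rows 3.4712
```

step_arm(steps=[{"x":0.03,"y":-0.06,"z":0,"rx":0,"ry":0,"rz":0.009,"claw":1},{"x":0.05,"y":-0.1,"z":0,"rx":0,"ry":0,"rz":0.009,"claw":0.5},{"x":0.064,"y":-0.115,"z":0.01,"rx":0,"ry":0,"rz":0.009,"claw":0.2},{"x":0.064,"y":-0.115,"z":0.04,"rx":0,"ry":0,"rz":0.009,"claw":0.2},{"x":0.064,"y":-0.115,"z":0.07,"rx":0,"ry":0,"rz":0.009,"claw":0.2},{"x":0.064,"y":-0.115,"z":0.1,"rx":0,"ry":0,"rz":0.009,"claw":0.2},{"x":0.064,"y":-0.115,"z":0.125,"rx":0,"ry":0,"rz":0.009,"claw":0.2},{"x":0.064,"y":-0.115,"z":0.141,"rx":0,"ry":0,"rz":0.009,"claw":0.2},{"x":0.064,"y":-0.115,"z":0.141,"rx":0,"ry":0,"rz":0.009,"claw":0.2}])

```text
time: 3.13
tool_pos: [0.5018, 0.0557, 0.1386]
tool_rot: [-3.141, 0.005, -0.0]
contact_force: [-0.3, 0.1, -0.2]
opening: 0.0554
grip_force: 0.0
```

Run:
```python
from h import *
plan((.5037,.058,.141,0))
im,X=cloud('scene'); cv2.imwrite('pics/s2.png',cv2.resize(im[110:240,220:340],None,fx=4,fy=4,interpolation=2))
```

```text
t 3.1333 pos [0.5018 0.0557 0.1386] rot [-3.1415e+00  5.3000e-03 -4.0000e-04] F [-0.2716  0.076  -0.2037] open 0.0554 0.0
shift [ 0.0026 -0.0031 -0.0033] rot [-0.0001  0.0067 -0.0005] rows 0.0932
```

View pics/s2.png

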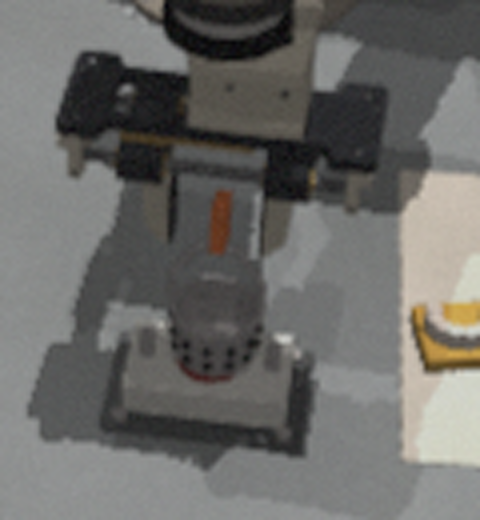

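The orange tab (crop 220,220) sits between the two fingers, nearly centred, so I'll close and lift.

step_arm(steps=[{"x":0.003,"y":-0.003,"z":-0.003,"rx":0,"ry":0,"rz":0,"claw":0.0},{"x":0.003,"y":-0.003,"z":-0.003,"rx":0,"ry":0,"rz":0,"claw":-0.5},{"x":0.003,"y":-0.003,"z":-0.003,"rx":0,"ry":0,"rz":0,"claw":-1},{"x":0.003,"y":-0.003,"z":-0.003,"rx":0,"ry":0,"rz":0,"claw":-1},{"x":0.003,"y":-0.003,"z":-0.003,"rx":0,"ry":0,"rz":0,"claw":-1},{"x":0.003,"y":-0.003,"z":-0.003,"rx":0,"ry":0,"rz":0,"claw":-1},{"x":0.003,"y":-0.003,"z":-0.003,"rx":0,"ry":0,"rz":0,"claw":-1},{"x":0.003,"y":-0.003,"z":-0.003,"rx":0,"ry":0,"rz":0,"claw":-1}], squeeze=25)

```text
time: 3.85
tool_pos: [0.5058, 0.0578, 0.1435]
tool_rot: [3.142, -0.0, -0.001]
contact_force: [0.1, -0.7, 0.8]
opening: 0.0095
grip_force: 25.0
```

step_arm(steps=[{"x":0,"y":0,"z":-0.03,"rx":0,"ry":0,"rz":0,"claw":-1},{"x":0,"y":0,"z":-0.06,"rx":0,"ry":0,"rz":0,"claw":-1},{"x":0,"y":0,"z":-0.09,"rx":0,"ry":0,"rz":0,"claw":-1},{"x":0,"y":0,"z":-0.1,"rx":0,"ry":0,"rz":0,"claw":-1},{"x":0,"y":0,"z":-0.1,"rx":0,"ry":0,"rz":0,"claw":-1},{"x":0,"y":0,"z":-0.1,"rx":0,"ry":0,"rz":0,"claw":-1}])

```text
time: 4.35
tool_pos: [0.5053, 0.0578, 0.2176]
tool_rot: [3.142, 0.001, -0.001]
contact_force: [0.1, 0.0, -1.2]
opening: 0.0096
grip_force: 25.0
```

Run:
```python
from h import *
plan((.497,.359,.2185,-.213))
# lower half now clear; dowels
for n in ['scene','top']:
    im,X=cloud(n); cv2.imwrite(f'pics/{n}2.png',im); np.save(n+'2.npy',X)
    P=X.reshape(-1,3); P=P[~np.isnan(P[:,0])]
    k=np.hypot(P[:,0]-.505,P[:,1]-.056)<.1; P=P[k]
    for a,b,l in [(.030,.037,'top'),(.006,.02,'flange')]:
        r=cv2.minAreaRect(P[(P[:,2]>a)&(P[:,2]<b)][:,:2].astype(np.float32)*1000); pr(n,l,np.array(r[0]),np.array(r[1]),r[2])
    for y in (.098,.014):
        Q=P[(P[:,2]>.043)&(P[:,2]<.065)&(abs(P[:,1]-y)<.012)&(abs(P[:,0]-.505)<.02)]; pr(n,'dowel',str(len(Q)),Q.mean(0),Q.min(0),Q.max(0))
```

```text
t 4.35 pos [0.5053 0.0578 0.2176] rot [ 3.1415e+00  7.0000e-04 -6.0000e-04] F [ 0.1354  0.0058 -1.2492] open 0.0096 24.984
shift [-0.0113 -0.4016 -0.0013] rot [2.000e-04 9.000e-04 2.705e-01] rows 7.2256
scene top [506.4116  56.4816] [ 69.5271 109.9722] 2.496
scene flange [508.0494  56.4832] [ 92.7446 134.8242] 1.9962
scene dowel 17 [0.5065 0.0988 0.0506] [0.5005 0.0946 0.0431] [0.5102 0.1032 0.0583]
scene dowel 20 [0.5095 0.0143 0.0506] [0.5026 0.0092 0.0432] [0.5148 0.0189 0.0611]
top top [490.9272  62.5999] [46.7921 95.4248] 12.8201
top flange [498.7611  79.718 ] [ 83.3783 121.2191] 4.2372
top dowel 7 [0.4995 0.0963 0.0526] [0.4981 0.0931 0.0434] [0.5008 0.1004 0.06  ]<stdin>:11: RuntimeWarning: Mean of empty slice.
  ret = um.true_divide(
Traceback (most recent call last):
ValueError: zero-size array to reduction operation minimum which has no identity
```

step_arm(steps=[{"x":0,"y":-0.03,"z":0,"rx":0,"ry":0,"rz":0.03,"claw":-1},{"x":0,"y":-0.07,"z":0,"rx":0,"ry":0,"rz":0.06,"claw":-1},{"x":-0.002,"y":-0.12,"z":0,"rx":0,"ry":0,"rz":0.09,"claw":-1},{"x":-0.004,"y":-0.17,"z":0,"rx":0,"ry":0,"rz":0.12,"claw":-1},{"x":-0.006,"y":-0.22,"z":0,"rx":0,"ry":0,"rz":0.16,"claw":-1},{"x":-0.008,"y":-0.27,"z":0,"rx":0,"ry":0,"rz":0.2,"claw":-1},{"x":-0.01,"y":-0.32,"z":0,"rx":0,"ry":0,"rz":0.24,"claw":-1},{"x":-0.011,"y":-0.36,"z":0,"rx":0,"ry":0,"rz":0.27,"claw":-1},{"x":-0.011,"y":-0.39,"z":0,"rx":0,"ry":0,"rz":0.27,"claw":-1},{"x":-0.011,"y":-0.402,"z":0,"rx":0,"ry":0,"rz":0.27,"claw":-1},{"x":-0.011,"y":-0.402,"z":0,"rx":0,"ry":0,"rz":0.27,"claw":-1},{"x":-0.011,"y":-0.402,"z":0,"rx":0,"ry":0,"rz":0.27,"claw":-1}])

```text
time: 5.45
tool_pos: [0.4972, 0.3586, 0.217]
tool_rot: [3.139, 0.001, -0.212]
contact_force: [-0.0, -0.0, -1.0]
opening: 0.0102
grip_force: 25.0
```

Run:
```python
from h import *
plan((.574,.342,.2185,-.213),(.574,.342,.185,-.213))
im,X=cloud('scene'); cv2.imwrite('pics/s3.png',cv2.resize(im[120:290,290:430],None,fx=3.5,fy=3.5,interpolation=2))
P=X.reshape(-1,3); P=P[~np.isnan(P[:,0])]
for a,b in [(.145,.165),(.195,.212)]:
    Q=P[(np.hypot(P[:,0]-.495,P[:,1]-.359)<.045)&(P[:,2]>a)&(P[:,2]<b)]
    if len(Q): pr(str(len(Q)),Q.mean(0),Q.min(0),Q.max(0))
```

```text
t 5.45 pos [0.4972 0.3586 0.217 ] rot [ 3.1394e+00  1.4000e-03 -2.1200e-01] F [-0.0052 -0.008  -0.9816] open 0.0102 24.984
shift [ 1.047e-01  1.000e-04 -2.200e-03] rot [0.0028 0.0018 0.0013] rows 1.8837
shift [0.1048 0.     0.0425] rot [0.0028 0.0018 0.0013] rows 2.0337
197 [0.4944 0.3607 0.1517] [0.4639 0.3288 0.145 ] [0.5259 0.3908 0.1648]
42 [0.4972 0.3607 0.2035] [0.4891 0.3392 0.1952] [0.5033 0.3813 0.2111]
```

View pics/s3.png

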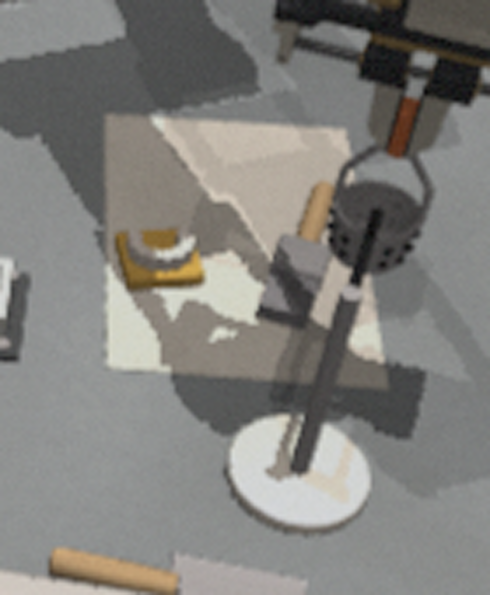

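The basket hangs level in front of the hook tip (crop 375,215), and the tip points into the bail window. I'll slide it on, then look before lowering.

step_arm(steps=[{"x":0.02,"y":0,"z":-0.002,"rx":0,"ry":0,"rz":0,"claw":-1},{"x":0.04,"y":0,"z":-0.002,"rx":0,"ry":0,"rz":0,"claw":-1},{"x":0.06,"y":0,"z":-0.002,"rx":0,"ry":0,"rz":0,"claw":-1},{"x":0.08,"y":0,"z":-0.002,"rx":0,"ry":0,"rz":0,"claw":-1},{"x":0.095,"y":0,"z":-0.002,"rx":0,"ry":0,"rz":0,"claw":-1},{"x":0.105,"y":0,"z":-0.002,"rx":0,"ry":0,"rz":0,"claw":-1},{"x":0.105,"y":0,"z":-0.002,"rx":0,"ry":0,"rz":0,"claw":-1},{"x":0.105,"y":0,"z":-0.002,"rx":0,"ry":0,"rz":0,"claw":-1}])

```text
time: 6.17
tool_pos: [0.5747, 0.3416, 0.2196]
tool_rot: [3.141, 0.001, -0.214]
contact_force: [-0.0, -0.1, -1.7]
opening: 0.0099
grip_force: 25.0
```

Run:
```python
from h import *
plan((.574,.342,.185,-.213))
im,X=cloud('scene'); cv2.imwrite('pics/s4.png',cv2.resize(im[130:280,320:440],None,fx=4,fy=4,interpolation=2))
```

```text
t 6.1667 pos [0.5747 0.3416 0.2196] rot [ 3.1411e+00  6.0000e-04 -2.1420e-01] F [-0.0081 -0.0842 -1.7351] open 0.0099 24.9921
shift [-0.0009 -0.0003  0.0462] rot [ 0.0006  0.0008 -0.0015] rows 0.8305
```

View pics/s4.png

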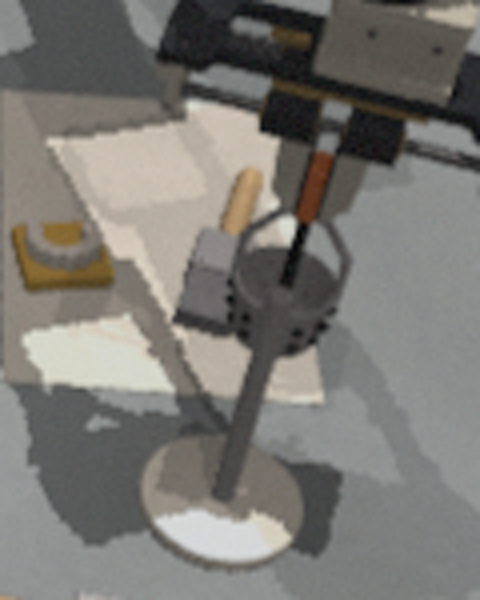

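The bar passes under the bail's level top (crop 300,220). Lowering now.

step_arm(steps=[{"x":0,"y":0,"z":0.015,"rx":0,"ry":0,"rz":0,"claw":-1},{"x":0,"y":0,"z":0.03,"rx":0,"ry":0,"rz":0,"claw":-1},{"x":0,"y":0,"z":0.04,"rx":0,"ry":0,"rz":0,"claw":-1},{"x":0,"y":0,"z":0.042,"rx":0,"ry":0,"rz":0,"claw":-1},{"x":0,"y":0,"z":0.042,"rx":0,"ry":0,"rz":0,"claw":-1}])

```text
time: 6.63
tool_pos: [0.5739, 0.3428, 0.1879]
tool_rot: [3.141, 0.001, -0.212]
contact_force: [-0.3, 0.1, -1.1]
opening: 0.0098
grip_force: 25.0
```

step_arm(steps=[{"x":0,"y":0,"z":0.001,"rx":0,"ry":0,"rz":0,"claw":-1},{"x":0,"y":0,"z":0.002,"rx":0,"ry":0,"rz":0,"claw":-1},{"x":0,"y":0,"z":0.002,"rx":0,"ry":0,"rz":0,"claw":-1}])

```text
time: 6.88
tool_pos: [0.5747, 0.3428, 0.1873]
tool_rot: [-3.141, -0.001, -0.213]
contact_force: [-0.0, -0.3, -0.7]
opening: 0.0095
grip_force: 25.0
```

Still carrying some of the weight; a little lower.

step_arm(steps=[{"x":0,"y":0,"z":0.001,"rx":0,"ry":0,"rz":0,"claw":-1},{"x":0,"y":0,"z":0.002,"rx":0,"ry":0,"rz":0,"claw":-1},{"x":0,"y":0,"z":0.002,"rx":0,"ry":0,"rz":0,"claw":-1},{"x":0,"y":0,"z":0.002,"rx":0,"ry":0,"rz":0,"claw":-1}])

```text
time: 7.22
tool_pos: [0.5748, 0.3428, 0.186]
tool_rot: [-3.141, -0.001, -0.213]
contact_force: [0.3, -0.9, 2.9]
opening: 0.01
grip_force: 25.0
```

step_arm(steps=[{"x":0,"y":0,"z":0,"rx":0,"ry":0,"rz":0,"claw":-0.7},{"x":0,"y":0,"z":0,"rx":0,"ry":0,"rz":0,"claw":-0.5},{"x":0,"y":0,"z":0,"rx":0,"ry":0,"rz":0,"claw":-0.2},{"x":0,"y":0,"z":0,"rx":0,"ry":0,"rz":0,"claw":0},{"x":0,"y":0,"z":0,"rx":0,"ry":0,"rz":0,"claw":0},{"x":0,"y":0,"z":-0.02,"rx":0,"ry":0,"rz":0,"claw":0},{"x":0,"y":0,"z":-0.05,"rx":0,"ry":0,"rz":0,"claw":0},{"x":0,"y":0,"z":-0.09,"rx":0,"ry":0,"rz":0,"claw":0},{"x":0,"y":0,"z":-0.12,"rx":0,"ry":0,"rz":0,"claw":0},{"x":0,"y":0,"z":-0.12,"rx":0,"ry":0,"rz":0,"claw":0},{"x":0,"y":0,"z":-0.12,"rx":0,"ry":0,"rz":0,"claw":0}])

```text
time: 8.13
tool_pos: [0.5751, 0.343, 0.2769]
tool_rot: [-3.14, -0.003, -0.213]
contact_force: [-0.1, -0.4, -0.1]
opening: 0.0457
grip_force: 0.0
```

Run:
```python
from h import *
plan((.478,-.2835,.15,1.178))
im,X=cloud('scene'); cv2.imwrite('pics/s5.png',cv2.resize(im[110:290,230:430],None,fx=3,fy=3,interpolation=2)); np.save('scene5.npy',X); cv2.imwrite('pics/scene5.png',im)
im,X=cloud('top'); np.save('top5.npy',X); cv2.imwrite('pics/top5.png',im)
```

```text
t 8.1333 pos [0.5751 0.343  0.2769] rot [-3.1397e+00 -2.7000e-03 -2.1260e-01] F [-0.0708 -0.4093 -0.0893] open 0.0457 0.0
shift [0.0493 0.8441 0.1677] rot [ 4.0000e-04 -4.5000e-03 -1.7706e+00] rows 15.5036
```

View pics/s5.png

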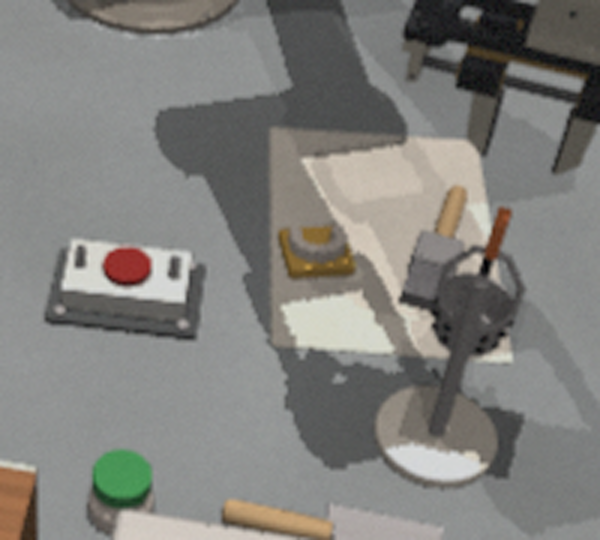

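The basket hangs freely on the hook (crop 480,290) and the lower half is clear, with both dowels and the red disc visible (crop 127,265). Next I go to the upper half.

step_arm(steps=[{"x":0,"y":0.03,"z":0,"rx":0,"ry":0,"rz":-0.05,"claw":0},{"x":0,"y":0.08,"z":0,"rx":0,"ry":0,"rz":-0.15,"claw":0},{"x":0,"y":0.13,"z":0,"rx":0,"ry":0,"rz":-0.25,"claw":0},{"x":0,"y":0.18,"z":0,"rx":0,"ry":0,"rz":-0.35,"claw":0},{"x":0.005,"y":0.23,"z":0,"rx":0,"ry":0,"rz":-0.45,"claw":0},{"x":0.01,"y":0.28,"z":0,"rx":0,"ry":0,"rz":-0.55,"claw":0},{"x":0.015,"y":0.33,"z":0,"rx":0,"ry":0,"rz":-0.65,"claw":0},{"x":0.02,"y":0.38,"z":0,"rx":0,"ry":0,"rz":-0.75,"claw":0},{"x":0.025,"y":0.43,"z":0,"rx":0,"ry":0,"rz":-0.85,"claw":0},{"x":0.03,"y":0.48,"z":0,"rx":0,"ry":0,"rz":-0.92,"claw":0},{"x":0.035,"y":0.53,"z":0,"rx":0,"ry":0,"rz":-0.98,"claw":0},{"x":0.04,"y":0.58,"z":0,"rx":0,"ry":0,"rz":-1,"claw":0}])

```text
time: 9.23
tool_pos: [0.5109, -0.0903, 0.2739]
tool_rot: [-3.139, 0.002, 0.575]
contact_force: [0.4, -0.0, 0.1]
opening: 0.0459
grip_force: 0.0
```

Run:
```python
from h import *
plan((.4785,-.2835,.15,1.178))
for n in ['scene','top']:
    X=np.load(n+'5.npy'); im=cv2.imread(f'pics/{n}5.png').astype(int)
    P=X.reshape(-1,3); c=im.reshape(-1,3); k=(~np.isnan(P[:,0])); k[k]=np.hypot(P[k,0]-.505,P[k,1]-.056)<.1; P=P[k];c=c[k]
    for a,b,l in [(.031,.037,'top'),(.006,.02,'flange')]:
        r=cv2.minAreaRect(P[(P[:,2]>a)&(P[:,2]<b)][:,:2].astype(np.float32)*1000); pr(n,l,np.array(r[0]),np.array(r[1]),r[2])
    Q=P[(c[:,2]>c[:,0]+60)&(P[:,2]>.036)]; pr('disc',Q.mean(0),(Q.min(0)+Q.max(0))/2,np.array(cv2.minEnclosingCircle(Q[:,:2].astype(np.float32))[0]))
    for y in (.098,.014):
        Q=P[(P[:,2]>.043)&(P[:,2]<.065)&(abs(P[:,1]-y)<.012)&(abs(P[:,0]-.505)<.02)]
        if len(Q): pr(n,'dowel',str(len(Q)),Q.mean(0),Q.min(0),Q.max(0))
```

```text
t 9.2333 pos [ 0.5109 -0.0903  0.2739] rot [-3.1395e+00  1.7000e-03  5.7530e-01] F [ 0.3996 -0.0283  0.1352] open 0.0459 0.0
shift [-0.1761  0.193   0.1651] rot [-0.0033  0.0013 -0.7673] rows 5.5587
scene top [506.426   56.3931] [ 68.1804 110.2719] 3.0363
scene flange [508.6805  56.6674] [ 90.5975 135.8205] 1.5694
disc [0.5054 0.0558 0.0411] [0.5063 0.0556 0.0407] [0.5052 0.0564]
scene dowel 17 [0.5069 0.099  0.0508] [0.5034 0.0952 0.0438] [0.5111 0.1033 0.0591]
scene dowel 18 [0.5086 0.014  0.0506] [0.5039 0.0091 0.043 ] [0.5116 0.0184 0.0585]
top top [504.3836  54.9538] [ 63.7249 109.7459] 2.3679
top flange [504.4509  51.9135] [ 89.9358 177.8344] 2.0971
disc [0.505  0.0557 0.0418] [0.5046 0.0558 0.0421] [0.5048 0.0555]
top dowel 11 [0.5016 0.0966 0.0547] [0.4982 0.0927 0.0497] [0.5057 0.1003 0.0604]
top dowel 11 [0.5051 0.0135 0.0549] [0.5021 0.0098 0.051 ] [0.5099 0.0177 0.0624]
```

step_arm(steps=[{"x":-0.02,"y":0.02,"z":0.01,"rx":0,"ry":0,"rz":-0.1,"claw":0},{"x":-0.05,"y":0.05,"z":0.03,"rx":0,"ry":0,"rz":-0.22,"claw":0},{"x":-0.08,"y":0.085,"z":0.05,"rx":0,"ry":0,"rz":-0.34,"claw":0},{"x":-0.11,"y":0.12,"z":0.08,"rx":0,"ry":0,"rz":-0.46,"claw":0},{"x":-0.14,"y":0.155,"z":0.11,"rx":0,"ry":0,"rz":-0.58,"claw":0},{"x":-0.165,"y":0.18,"z":0.14,"rx":0,"ry":0,"rz":-0.69,"claw":0},{"x":-0.176,"y":0.193,"z":0.165,"rx":0,"ry":0,"rz":-0.767,"claw":0},{"x":-0.176,"y":0.193,"z":0.165,"rx":0,"ry":0,"rz":-0.767,"claw":0},{"x":-0.176,"y":0.193,"z":0.165,"rx":0,"ry":0,"rz":-0.767,"claw":0},{"x":-0.176,"y":0.193,"z":0.165,"rx":0,"ry":0,"rz":-0.767,"claw":0}])

```text
time: 10.07
tool_pos: [0.4797, -0.2813, 0.1517]
tool_rot: [-3.141, -0.0, 1.174]
contact_force: [0.7, 0.8, -0.7]
opening: 0.046
grip_force: 0.0
```

Run:
```python
from h import *
plan((.4785,-.2835,.026,1.178))
```

```text
t 10.0667 pos [ 0.4797 -0.2813  0.1517] rot [-3.1411e+00 -5.0000e-04  1.1739e+00] F [ 0.7372  0.8115 -0.7423] open 0.046 0.0
shift [-0.0034 -0.0003  0.1676] rot [-0.0006 -0.0006 -0.0052] rows 3.0159
```

step_arm(steps=[{"x":-0.003,"y":0,"z":0.03,"rx":0,"ry":0,"rz":-0.005,"claw":0},{"x":-0.003,"y":0,"z":0.07,"rx":0,"ry":0,"rz":-0.005,"claw":0},{"x":-0.003,"y":0,"z":0.11,"rx":0,"ry":0,"rz":-0.005,"claw":0},{"x":-0.003,"y":0,"z":0.14,"rx":0,"ry":0,"rz":-0.005,"claw":0},{"x":-0.003,"y":0,"z":0.158,"rx":0,"ry":0,"rz":-0.005,"claw":0},{"x":-0.003,"y":0,"z":0.165,"rx":0,"ry":0,"rz":-0.005,"claw":0},{"x":-0.003,"y":0,"z":0.165,"rx":0,"ry":0,"rz":-0.005,"claw":0},{"x":-0.003,"y":0,"z":0.165,"rx":0,"ry":0,"rz":-0.005,"claw":-0.4},{"x":-0.003,"y":0,"z":0.165,"rx":0,"ry":0,"rz":-0.005,"claw":-1},{"x":-0.003,"y":0,"z":0.165,"rx":0,"ry":0,"rz":-0.005,"claw":-1},{"x":-0.003,"y":0,"z":0.165,"rx":0,"ry":0,"rz":-0.005,"claw":-1},{"x":-0.003,"y":0,"z":0.165,"rx":0,"ry":0,"rz":-0.005,"claw":-1}], squeeze=45)

```text
time: 11.07
tool_pos: [0.4791, -0.2844, 0.0287]
tool_rot: [3.14, 0.0, 1.179]
contact_force: [-0.7, 1.3, 2.3]
opening: 0.02
grip_force: 45.0
```

step_arm(steps=[{"x":0,"y":0,"z":0,"rx":0,"ry":0,"rz":0,"claw":-1},{"x":0,"y":0,"z":0,"rx":0,"ry":0,"rz":0,"claw":-1},{"x":0,"y":0,"z":0,"rx":0,"ry":0,"rz":0,"claw":-1},{"x":0,"y":0,"z":0,"rx":0,"ry":0,"rz":0,"claw":-1}])

```text
time: 11.4
tool_pos: [0.4792, -0.2844, 0.0288]
tool_rot: [3.14, 0.0, 1.179]
contact_force: [-1.3, 1.4, 6.2]
opening: 0.0198
grip_force: 45.0
```

step_arm(steps=[{"x":0,"y":0,"z":-0.02,"rx":0,"ry":0,"rz":0,"claw":-1},{"x":0,"y":0,"z":-0.05,"rx":0,"ry":0,"rz":0,"claw":-1},{"x":0,"y":0,"z":-0.09,"rx":0,"ry":0,"rz":0,"claw":-1},{"x":0,"y":0,"z":-0.12,"rx":0,"ry":0,"rz":0,"claw":-1},{"x":0,"y":0,"z":-0.13,"rx":0,"ry":0,"rz":0,"claw":-1},{"x":0,"y":0,"z":-0.13,"rx":0,"ry":0,"rz":0,"claw":-1}])

```text
time: 11.9
tool_pos: [0.4794, -0.2846, 0.1267]
tool_rot: [3.138, 0.001, 1.179]
contact_force: [-0.4, -0.2, -4.1]
opening: 0.0194
grip_force: 45.0
```

Run:
```python
from h import *
plan((.505,.056,.126,1.607))
```

```text
t 11.9 pos [ 0.4794 -0.2846  0.1267] rot [3.1385e+00 9.0000e-04 1.1790e+00] F [-0.4005 -0.2024 -4.1125] open 0.0194 44.997
shift [ 4.328e-01 -1.419e-01  1.000e-04] rot [ 0.0036  0.002  -0.5449] rows 8.1921
```

step_arm(steps=[{"x":0.03,"y":-0.01,"z":0,"rx":0,"ry":0,"rz":-0.04,"claw":-1},{"x":0.07,"y":-0.023,"z":0,"rx":0,"ry":0,"rz":-0.1,"claw":-1},{"x":0.12,"y":-0.04,"z":0,"rx":0,"ry":0,"rz":-0.16,"claw":-1},{"x":0.17,"y":-0.056,"z":0,"rx":0,"ry":0,"rz":-0.22,"claw":-1},{"x":0.22,"y":-0.072,"z":0,"rx":0,"ry":0,"rz":-0.28,"claw":-1},{"x":0.27,"y":-0.088,"z":0,"rx":0,"ry":0,"rz":-0.34,"claw":-1},{"x":0.32,"y":-0.105,"z":0,"rx":0,"ry":0,"rz":-0.4,"claw":-1},{"x":0.37,"y":-0.121,"z":0,"rx":0,"ry":0,"rz":-0.46,"claw":-1},{"x":0.405,"y":-0.133,"z":0,"rx":0,"ry":0,"rz":-0.51,"claw":-1},{"x":0.428,"y":-0.14,"z":0,"rx":0,"ry":0,"rz":-0.545,"claw":-1},{"x":0.433,"y":-0.142,"z":0,"rx":0,"ry":0,"rz":-0.545,"claw":-1},{"x":0.433,"y":-0.142,"z":0,"rx":0,"ry":0,"rz":-0.545,"claw":-1}])

```text
time: 12.9
tool_pos: [0.5031, 0.0579, 0.1235]
tool_rot: [-3.138, -0.0, 1.609]
contact_force: [0.2, -0.7, -4.4]
opening: 0.0197
grip_force: 45.0
```

step_arm(steps=[{"x":0,"y":0,"z":0,"rx":0,"ry":0,"rz":0,"claw":-1},{"x":0,"y":0,"z":0,"rx":0,"ry":0,"rz":0,"claw":-1},{"x":0,"y":0,"z":0,"rx":0,"ry":0,"rz":0,"claw":-1}])

```text
time: 13.15
tool_pos: [0.5041, 0.0555, 0.1249]
tool_rot: [-3.141, 0.0, 1.605]
contact_force: [0.7, 0.0, -4.3]
opening: 0.0197
grip_force: 45.0
```

Run:
```python
from h import *
plan((.505,.056,.126,1.607))
for n in ['scene','top']:
    im,X=cloud(n); cv2.imwrite(f'pics/{n}6.png',im); np.save(n+'6.npy',X)
    P=X.reshape(-1,3); P=P[~np.isnan(P[:,0])]; P=P[np.hypot(P[:,0]-.505,P[:,1]-.056)<.1]
    for a,b,l in [(.112,.126,'plate top'),(.098,.126,'plate all'),(.031,.037,'low top')]:
        Q=P[(P[:,2]>a)&(P[:,2]<b)]
        if len(Q)>5: r=cv2.minAreaRect(Q[:,:2].astype(np.float32)*1000); pr(n,l,str(len(Q)),np.median(Q[:,2]),np.array(r[0]),np.array(r[1]),r[2])
im=cv2.imread('pics/scene6.png'); cv2.imwrite('pics/s6.png',cv2.resize(im[130:240,220:330],None,fx=5,fy=5,interpolation=2))
```

```text
t 13.15 pos [0.5041 0.0555 0.1249] rot [-3.1408e+00  2.0000e-04  1.6052e+00] F [ 0.6974  0.0089 -4.2915] open 0.0197 44.9968
shift [ 0.0006  0.0012 -0.0014] rot [-0.001   0.0003 -0.0023] rows 0.035
scene plate top 445 0.117 [504.731   56.6099] [ 72.2239 110.8369] 3.2363
scene plate all 634 0.116 [504.731   56.6099] [ 72.2239 110.8369] 3.2363
scene low top 446 0.0335 [507.2112  56.3956] [ 70.1412 110.0021] 2.2419
top plate top 45 0.118 [490.8163  64.7013] [93.6698 44.4787] 87.1634
top plate all 52 0.1176 [493.6271  63.6008] [45.5536 92.5432] 1.3026
top low top 11 0.0337 [481.0339  54.9342] [ 34.1808 101.4547] 25.6532
```

View pics/s6.png

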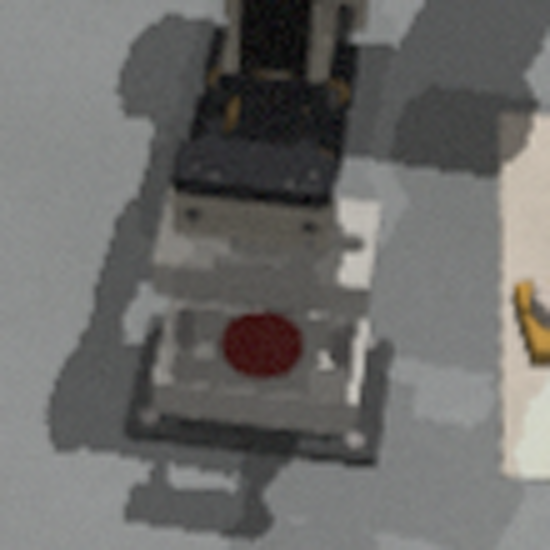

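The plate (crop 265,255) is over the lower half, aligned in y and yaw, and about 1 mm short in x. I'll correct that while going down to the dowel tips.

step_arm(steps=[{"x":0.0005,"y":0.0015,"z":0.015,"rx":0,"ry":0,"rz":0,"claw":-1},{"x":0.0005,"y":0.0015,"z":0.03,"rx":0,"ry":0,"rz":0,"claw":-1},{"x":0.0005,"y":0.0015,"z":0.043,"rx":0,"ry":0,"rz":0,"claw":-1},{"x":0.0005,"y":0.0015,"z":0.043,"rx":0,"ry":0,"rz":0,"claw":-1},{"x":0.0005,"y":0.0015,"z":0.043,"rx":0,"ry":0,"rz":0,"claw":-1}])

```text
time: 13.67
tool_pos: [0.5051, 0.0568, 0.0927]
tool_rot: [-3.14, 0.0, 1.607]
contact_force: [0.5, 0.2, -4.6]
opening: 0.0199
grip_force: 45.0
```

step_arm(steps=[{"x":0,"y":0,"z":0.004,"rx":0,"ry":0,"rz":0,"claw":-1},{"x":0,"y":0,"z":0.008,"rx":0,"ry":0,"rz":0,"claw":-1},{"x":0,"y":0,"z":0.008,"rx":0,"ry":0,"rz":0,"claw":-1},{"x":0,"y":0,"z":0.008,"rx":0,"ry":0,"rz":0,"claw":-1}])

```text
time: 14.0
tool_pos: [0.5054, 0.0571, 0.0872]
tool_rot: [3.142, 0.0, 1.607]
contact_force: [0.2, 0.5, -5.0]
opening: 0.0198
grip_force: 45.0
```

step_arm(steps=[{"x":-0.0018,"y":0,"z":0.003,"rx":0,"ry":0,"rz":0,"claw":-1},{"x":-0.0018,"y":0,"z":0.006,"rx":0,"ry":0,"rz":0,"claw":-1},{"x":-0.0018,"y":0,"z":0.008,"rx":0,"ry":0,"rz":0,"claw":-1},{"x":-0.0018,"y":0,"z":0.008,"rx":0,"ry":0,"rz":0,"claw":-1}])

```text
time: 14.33
tool_pos: [0.5052, 0.0558, 0.0807]
tool_rot: [-3.141, -0.0, 1.607]
contact_force: [-1.1, -0.7, -4.5]
opening: 0.0199
grip_force: 45.0
```

step_arm(steps=[{"x":0,"y":0,"z":0.003,"rx":0,"ry":0,"rz":0,"claw":-1},{"x":0,"y":0,"z":0.006,"rx":0,"ry":0,"rz":0,"claw":-1},{"x":0,"y":0,"z":0.01,"rx":0,"ry":0,"rz":0,"claw":-1},{"x":0,"y":0,"z":0.01,"rx":0,"ry":0,"rz":0,"claw":-1}])

```text
time: 14.67
tool_pos: [0.505, 0.0558, 0.0729]
tool_rot: [-3.14, -0.0, 1.607]
contact_force: [-0.7, -0.4, -5.3]
opening: 0.0196
grip_force: 45.0
```

step_arm(steps=[{"x":0,"y":0,"z":0.003,"rx":0,"ry":0,"rz":0,"claw":-1},{"x":0,"y":0,"z":0.006,"rx":0,"ry":0,"rz":0,"claw":-1},{"x":0,"y":0,"z":0.008,"rx":0,"ry":0,"rz":0,"claw":-1},{"x":0,"y":0,"z":0.008,"rx":0,"ry":0,"rz":0,"claw":-1}])

```text
time: 15.0
tool_pos: [0.5057, 0.0558, 0.0681]
tool_rot: [3.141, 0.0, 1.607]
contact_force: [-2.8, -0.6, 5.3]
opening: 0.0197
grip_force: 45.0
```

step_arm(steps=[{"x":0,"y":0,"z":0.002,"rx":0,"ry":0,"rz":0,"claw":-1},{"x":0,"y":0,"z":0.005,"rx":0,"ry":0,"rz":0,"claw":-1},{"x":0,"y":0,"z":0.005,"rx":0,"ry":0,"rz":0,"claw":-1},{"x":0,"y":0,"z":0.005,"rx":0,"ry":0,"rz":0,"claw":-1}])

```text
time: 15.33
tool_pos: [0.5057, 0.0558, 0.0646]
tool_rot: [3.141, 0.0, 1.607]
contact_force: [-3.3, -0.1, 6.9]
opening: 0.0198
grip_force: 45.0
```

step_arm(steps=[{"x":0,"y":0,"z":0.002,"rx":0,"ry":0,"rz":0,"claw":-1},{"x":0,"y":0,"z":0.003,"rx":0,"ry":0,"rz":0,"claw":-1},{"x":0,"y":0,"z":0.003,"rx":0,"ry":0,"rz":0,"claw":-1}])

```text
time: 15.58
tool_pos: [0.5057, 0.0558, 0.0627]
tool_rot: [3.14, 0.0, 1.607]
contact_force: [-3.6, -0.0, 9.7]
opening: 0.02
grip_force: 45.0
```

step_arm(steps=[{"x":0,"y":0,"z":0.002,"rx":0,"ry":0,"rz":0,"claw":-1},{"x":0,"y":0,"z":0.002,"rx":0,"ry":0,"rz":0,"claw":-1},{"x":0,"y":0,"z":0.002,"rx":0,"ry":0,"rz":0,"claw":-1}])

```text
time: 15.83
tool_pos: [0.5057, 0.0558, 0.0627]
tool_rot: [3.14, 0.0, 1.607]
contact_force: [-9.7, -0.5, 24.1]
opening: 0.0198
grip_force: 45.0
```

step_arm(steps=[{"x":0,"y":0,"z":0.002,"rx":0,"ry":0,"rz":0,"claw":-1},{"x":0,"y":0,"z":0.002,"rx":0,"ry":0,"rz":0,"claw":-1},{"x":0,"y":0,"z":0.002,"rx":0,"ry":0,"rz":0,"claw":-1}])

```text
time: 16.08
tool_pos: [0.5057, 0.0558, 0.0627]
tool_rot: [3.139, 0.001, 1.608]
contact_force: [-13.7, -0.2, 38.0]
opening: 0.0195
grip_force: 45.0
```

step_arm(steps=[{"x":0,"y":0,"z":-0.002,"rx":0,"ry":0,"rz":0,"claw":-1},{"x":0,"y":0,"z":-0.002,"rx":0,"ry":0,"rz":0,"claw":-1},{"x":0,"y":0,"z":-0.002,"rx":0,"ry":0,"rz":0,"claw":-1},{"x":0,"y":0,"z":-0.002,"rx":0,"ry":0,"rz":0,"claw":-1}], squeeze=55)

```text
time: 16.42
tool_pos: [0.5057, 0.0558, 0.0627]
tool_rot: [3.14, 0.0, 1.607]
contact_force: [-8.2, -1.0, 23.0]
opening: 0.0196
grip_force: 55.0
```

Run:
```python
from h import *
im,X=cloud('scene')
P=X.reshape(-1,3); P=P[~np.isnan(P[:,0])]; Q=P[(abs(P[:,1]-.056)<.05)&(abs(P[:,0]-.505)<.029)&(P[:,2]>.03)&(P[:,2]<.075)]
print(np.histogram(Q[:,2],bins=np.arange(.03,.075,.003)))
for s in (-1,1):
    q=Q[(s*(Q[:,1]-.056)>.03)&(Q[:,2]<.064)]; pr('plate top z',s+0.,np.median(q,0))
a=cv2.resize(im[130:240,220:330],None,fx=5,fy=5,interpolation=2); b=cv2.resize(im[150:270,340:410],None,fx=3.43,fy=4.584,interpolation=2)
b=cv2.resize(b,(240,550)); cv2.imwrite('pics/s7.png',np.hstack([a,b]))
```

```text
(array([  4,   0,   1,   1,   2,   2,  11,  56, 135,  30,   0,   0,   0,
         0]), array([0.03 , 0.033, 0.036, 0.039, 0.042, 0.045, 0.048, 0.051, 0.054,
       0.057, 0.06 , 0.063, 0.066, 0.069, 0.072]))
plate top z -1.0 [0.5257 0.0142 0.0552]
plate top z 1.0 [0.5052 0.0972 0.0547]
```

View pics/s7.png

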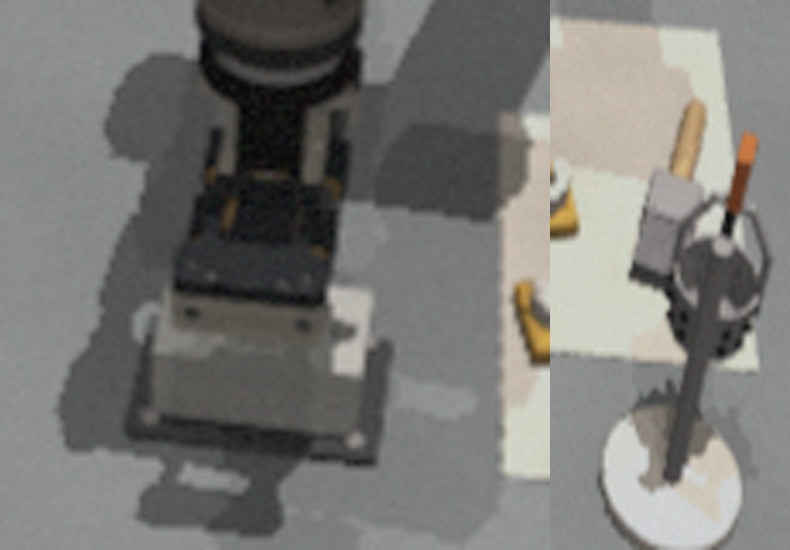

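The picture shows the halves shut, with no gap at the seam (crop 260,380) and the plate top at about 55–56 mm as expected. The basket is hanging on the hook (crop 720,270), and the arm holds a steady 23 N push.

```bash
python3 -c "
from cell import robot
print(robot.hand_in())"
```

```text
the job is handed in; nothing more can be done
None
```

The basket hangs released on the drip-stand hook, the flask is held shut with about a 23 N push, and the job is handed in after about 16.5 s of the 67 s allowed; no other bench item was touched.

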